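# Stir the polishing beads round a clamped flange

## Robot

A 6-joint arm with a two-finger parallel gripper is mounted at the origin on the work surface; the furniture and walls round the work are solid. World frame = base frame: x ahead of the robot, y to its left, z up, the work surface at z = 0. Lengths are in m, angles in rad, forces in N, time in s.
With the tool pointing down it reaches from about 0.35 to 0.85 m from the base axis. Payload 8.1 kg.
Tool frame: the origin (TCP) lies at the very end of the fingers, on their centre line; the grasp point (between the pads) lies 19 mm behind it; z points along the fingers, y is the line along which they close (so a half turn about z gives the same grasp; the last joint's range is limited). The gripper opens to 93 mm and grips with 3 to 60 N. Pads are 15 mm wide; open, the fingers measure 128 mm over their backs; the gripper's body (75 mm by 188 mm) begins 65 mm behind the grasp point.
Start: joints at [-1.358, 0.13, 1.488, -0, 1.523, -0.085], TCP at [0.176, -0.574, 0.219] pointing down, gripper open.
Joint ranges: [-2.96, 2.96], [-0.89, 2.26], [0.02, 2.5], [-1.34, 4.48], [0, 2.73], [-2.66, 2.66]. Speed limits (rad/s): [2.39, 2.39, 2.79, 3.14, 3.14, 3.14].

## Interface

Orientations are given as a rotation vector (axis times angle).
In Python, from plant import monitor, eyes, ticket gives the robot as it stands.
- The arm moves only by the tool arm_command, never from a script. Its argument "deltas" is a list that holds one entry, the list of rows, each a list of 6 numbers: the shift along the world's x, y, z in cm, then the turn, a rotation vector about the world's x, y, z in degrees. In form: [[[tx, ty, tz, rx, ry, rz], ...]]. A call has 1 to 12 rows; each row shifts and turns the commanded pose from where the row before left it; what a row does not reach is not made up. A row lasts 1/12 s, in which the tool goes at most 41.7 mm and 7.16 degrees, less where a joint would pass 70% of its speed; a pose out of reach is approached as far as the arm can. A call is refused whole if a number of a shift passes 4.17 or a number of a turn 7.16, either way. A call with a gripper value outside its range is refused whole. "gripper" is the opening, from -1 (shut) to 1 (fully open), set as the call begins (left out, the last holds). The fingers move at their own pace and stop on an object; "squeeze" is the grip in N (left out, the last holds). Time passes only in rows, so rows that do not move let the fingers close. It gives the time, the measured TCP pose, the force, the opening and the grip force at its end, in the units of the state.
- monitor.read_state(): the state, without advancing time (a new reading comes with each control period).
- eyes.read_camera(name): name is "scene" or "top"; returns the picture (420x560x3 uint8, blue, green, red); there is no depth.
- eyes.camera_model(name): a dict with "fx", "fy", "cx", "cy" (pixels), "rvec" (rotation vector, rad) and "tvec" (3), from world to camera coordinates, as OpenCV has them. Camera axes: x right, y down, z forward; pixel columns grow to the right and rows downward; lengths in m; the calibration is good to about 2 mm. A picture is of the moment at which its call begins. camera_model takes no time and is no camera call.
- ticket.close_job(): hands the job in; it is judged then, once.
The state is a dict: "t": time; "q": joint angles; "dq": joint speeds; "joint_torque": joint torques, N m; "tool_pos": TCP position; "orientation": TCP orientation; "force": force on the tool from outside, world axes, zero at the start; "wrist_torque": the same for the moment, N m; "opening": finger opening in m; "gripper_force": force on a finger pad.
Only numpy, scipy, OpenCV 4.12 (cv2) and the standard library are available. Lean on these libraries where they do the work, as an engineer would, in place of code of your own. Each camera call takes 0.05 s, during which the arm holds its last target. There are 200 camera calls.

## Task

Take the stirring rod from its fork rest and, with its tip down among the ceramic beads, stir them anticlockwise (seen from above) round the clamped flange until the orange bead has gone once right round and is back beside the blue lug. Keep every bead in the pan, touch beads only with the rod, and leave the other things on the bench where they are. Then hang the rod back upright in the fork rest, its collar on both prongs.

Things in the scene. Friction and masses are not known exactly. Their poses are not given: they have to be found in the camera images.
- pan: open round aluminium pan, fixed, 160 mm outside diameter, 76 mm inner radius, rim 42 mm and inner floor 6 mm above the bench. Beads lie in the ring-shaped channel between the flange and the wall (radius 34 to 76 mm). Origin: centre of its underside; z up; its -x axis points at the blue lug outside the wall. Anticlockwise from above, the -x side is followed by -y, then +x, then +y
- flange: steel flange clamped in the middle of the pan, fixed: foot 68 mm diameter and 10 mm thick, boss 34 mm diameter, 26 mm high in all; a nut and stud on it end 50 mm above the bench. Origin: centre of its underside, 6 mm above the bench
- lug_spot (a point): point on the pan's inner floor at mid-channel, 55 mm from the pan's centre, straight inside the blue lug (26 mm wide, 40 mm high, outside the wall): the orange bead starts here and ends here
- tracer: orange bead: loose short barrel, 28 mm diameter, 20 mm high, about 25 g, standing on a flat end in the channel beside the lug. Origin: centre of its underside. Beads slide easily (friction about 0.25); two cannot pass abreast, nor slip past the rod when it runs at mid-channel. At the start the channel is free of beads over about 140 degrees clockwise of this bead
- bead_1: white ceramic bead of the same size and shape as the orange one, loose in the channel; origin: centre of its underside
- bead_2: white ceramic bead of the same size and shape as the orange one, loose in the channel; origin: centre of its underside
- bead_3: white ceramic bead of the same size and shape as the orange one, loose in the channel; origin: centre of its underside
- bead_4: white ceramic bead of the same size and shape as the orange one, loose in the channel; origin: centre of its underside
- bead_5: white ceramic bead of the same size and shape as the orange one, loose in the channel; origin: centre of its underside
- rod: stirring rod, 167 mm long, about 0.12 kg, hanging upright in the fork rest. Origin: centre of the lower tip; z runs up the rod. Steel shank 14 mm diameter up to z = 100 mm, black collar 42 mm diameter from 100 to 106 mm, above it a yellow square grip 22 x 22 mm up to 165 mm, its faces square to the rod's x and y. Take the grip from above around z = 140 mm
- rest: fixed blue fork on a post, prong tops 125 mm above the bench. The 22 mm slot runs along x from its closed end (+26 mm) to its open end (-44 mm); lips 4 mm high on the tips from -39 mm. Origin: on the bench below the hanging point. Hung, the rod's collar lies on the prongs, its tip 25 mm above the bench. Nothing stands above the prongs: the rod lifts straight up and lowers straight in
- micrometer: bystander: green micrometer lying on the bench, 50 x 137 x 13 mm, origin at the centre of its underside
- loupe: bystander: black loupe, 37 mm diameter, 35 mm high, origin at the centre of its underside
- marker_red: bystander: white and red marker lying on the bench, 139 mm long, origin at the centre of its underside

How it is judged:
On the way, in this order (a step that is already met when the one before it is completed fails the run):
1. the rod's tip is down among the beads, in the channel (horizontal distance between rod and pan between 0.036 and 0.075 m and z of rod in the frame of pan below 0.02 m and angle between rod's own z axis and vertical below 0.35 rad), for 0.1 s.
2. stirred by the rod, the orange bead passes the first quarter (the pan's -y side) (horizontal distance between rod and pan between 0.036 and 0.075 m and z of rod in the frame of pan below 0.02 m and y of tracer in the frame of pan below -0.045 m), for 0.02 s.
3. the orange bead passes the side opposite the lug (+x) (horizontal distance between rod and pan between 0.036 and 0.075 m and z of rod in the frame of pan below 0.02 m and x of tracer in the frame of pan above 0.045 m), for 0.02 s.
4. the orange bead passes the third quarter (+y) (horizontal distance between rod and pan between 0.036 and 0.075 m and z of rod in the frame of pan below 0.02 m and y of tracer in the frame of pan above 0.045 m), for 0.02 s.
5. the orange bead is back beside the lug (horizontal distance between rod and pan between 0.036 and 0.075 m and z of rod in the frame of pan below 0.02 m and horizontal distance between tracer and lug_spot below 0.03 m), for 0.05 s.
At the end, for the whole second after the job is handed in: Stirred once round anticlockwise, the orange bead rests within 30 mm of the mid-channel point inside the lug; all six beads lie still in the pan; the rod hangs still and upright (0.08 rad) in the rest, collar on both prongs, tip 21 to 28 mm above the bench, within 20 mm of the hanging point (horizontal distance between tracer and lug_spot below 0.03 m and horizontal distance between each of tracer, bead_1, bead_2, bead_3, bead_4, bead_5 and pan below 0.075 m and z of each of tracer, bead_1, bead_2, bead_3, bead_4, bead_5 in the frame of pan below 0.03 m and linear speed of each of tracer, bead_1, bead_2, bead_3, bead_4, bead_5, rod below 0.02 m/s and x of rod in the frame of rest between -0.02 and 0.022 m and y of rod in the frame of rest between -0.007 and 0.007 m and z of rod in the frame of rest between 0.021 and 0.028 m and angle between rod's own z axis and vertical below 0.08 rad); the robot touches nothing.
It fails at once if a bead is out of the pan (horizontal distance between any of tracer, bead_1, bead_2, bead_3, bead_4, bead_5 and pan above 0.09 m).
It fails at once if the fingers touch a bead (contact force between the fingers and tracer above 0.5 N or contact force between the fingers and bead_1 above 0.5 N or contact force between the fingers and bead_2 above 0.5 N or contact force between the fingers and bead_3 above 0.5 N or contact force between the fingers and bead_4 above 0.5 N or contact force between the fingers and bead_5 above 0.5 N).
It fails at once if a bystander (micrometer, loupe, marker) is moved more than 15 mm (distance of any of micrometer, loupe, marker_red from where it was at the start of the episode above 0.015 m).
It also fails if it takes over 64 s, if anything falls off the work surface, if the arm or the gripper's body presses on something with over 40 N, if the wrist force passes 120 N, or if a joint passes its speed limit or range.

## Working session

There is one attempt and no reset: what is moved stays moved. The work goes in short steps, Python scripts to look and compute and a tool call to move; the robot and the scene stay as the last step left them, time stands still between calls to the robot, and variables do not carry over. Pictures are saved under pics/ and viewed, at most 10 in all, crops included, and the job is handed in when it is done.

Besides the shell and the picture viewer there is one more tool, called after "Request:" as name([rows], argument=value, ...), one row to a line, values as JSON. arm_command: Moves the arm, as the interface text tells. Its arguments: {"type":"object","properties":{"deltas":{"type":"array"},"gripper":{"type":"number"},"squeeze":{"type":"number"}},"required":["deltas"]}

```bash
mkdir -p pics; ls; python3 - <<'E'
from plant import monitor, eyes
import cv2,numpy as np
for n in("scene","top"):
    cv2.imwrite(f"pics/{n}0.png",eyes.read_camera(n)); m=eyes.camera_model(n); print(m)
    R=cv2.Rodrigues(np.array(m["rvec"]))[0]; print(-R.T@np.array(m["tvec"]).ravel())
print(monitor.read_state())
E
```

```text
pics
{'fx': 447.7959149725608, 'fy': 447.7959149725608, 'cx': 267.5812421723197, 'cy': 200.07886306319858, 'rvec': array([ 1.38171563,  2.37140012, -0.7231431 ]), 'tvec': array([ 0.38994899, -0.26689619,  1.17896305])}
[0.96342205 0.08880155 0.82290942]
{'fx': 384.99286088140315, 'fy': 384.99286088140315, 'cx': 278.7809661812663, 'cy': 207.05823837620034, 'rvec': array([ 2.16300484, -2.09863369,  0.22844733]), 'tvec': array([-0.19044403,  0.5282423 ,  0.8066695 ])}
[ 0.37011635 -0.15763087  0.89676693]
{'t': 0.1, 'q': array([-1.35837331e+00,  1.31087893e-01,  1.48917004e+00,  1.66469526e-05,
        1.52301977e+00, -8.53525473e-02]), 'dq': array([-0.00095273, -0.00190885, -0.00268617, -0.0003555 , -0.00026009,
        0.00202804]), 'joint_torque': array([ 1.97858470e-03, -5.61340535e+01, -4.93097591e+01,  7.70279928e-02,
        2.92376534e-02, -7.04316903e-05]), 'tool_pos': array([ 0.17598091, -0.57306663,  0.2176912 ]), 'orientation': array([-3.10517229e+00, -4.65767682e-01,  1.41914610e-04]), 'force': array([-0.28232187, -0.54220887,  0.243463  ]), 'wrist_torque': array([ 0.01341224, -0.03670554,  0.01565799]), 'gripper_force': 0.0, 'opening': 0.09265672000755695}
```

View pics/scene0.png

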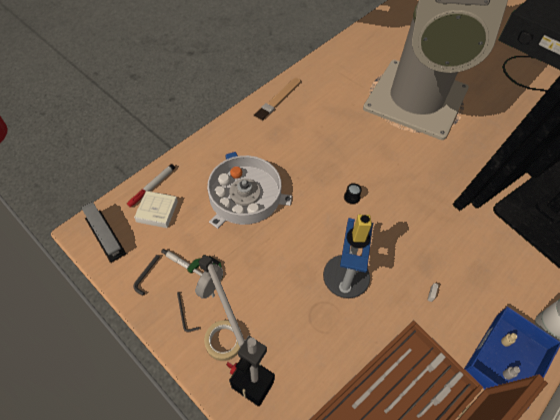

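View pics/top0.png

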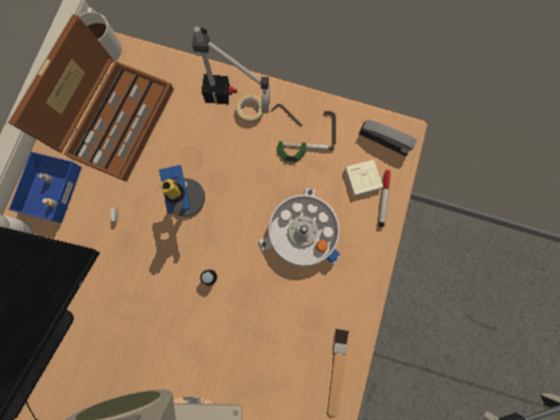

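The scene view shows the pan at about (245,190) with orange bead (236,173) and blue lug (231,156), and the rod at (363,230). In the top view the pan is at (304,230), orange bead (321,246), lug (334,256), and rod and fork around (173,188).

```bash
cat > h.py <<'E'
import cv2,numpy as np
from plant import monitor, eyes
def cam(n):
    m=eyes.camera_model(n); R=cv2.Rodrigues(np.array(m["rvec"]))[0]; t=np.array(m["tvec"]).ravel()
    return np.array([[m["fx"],0,m["cx"]],[0,m["fy"],m["cy"]],[0,0,1.]]),R,t
def ray(n,p):
    K,R,t=cam(n); d=R.T@np.linalg.solve(K,[p[0],p[1],1.]); return -R.T@t,d/np.linalg.norm(d)
def plane(n,p,z):
    c,d=ray(n,p); return c+d*(z-c[2])/d[2]
def tri(ps,pt):
    c1,d1=ray("scene",ps); c2,d2=ray("top",pt)
    s=np.linalg.lstsq(np.c_[d1,-d2],c2-c1,rcond=None)[0]; a,b=c1+d1*s[0],c2+d2*s[1]
    return (a+b)/2,np.linalg.norm(a-b)*1e3
def proj(n,P):
    K,R,t=cam(n); q=K@(R@np.array(P,float)+t); return q[:2]/q[2]
def comps(img,lo,hi,amin=8):
    m=cv2.inRange(cv2.cvtColor(img,cv2.COLOR_BGR2HSV),lo,hi)
    k,l,s,c=cv2.connectedComponentsWithStats(m); return [(s[i][:5].tolist(),c[i].round(1).tolist()) for i in range(1,k) if s[i][4]>=amin],m
E
python3 - <<'E'
from h import *
np.set_printoptions(precision=4,suppress=True)
I={n:cv2.imread(f"pics/{n}0.png") for n in("scene","top")}
print("base",proj("scene",(0,0,0)),proj("top",(0,0,0)))
for n in I:
    for nm,lo,hi in(("yel",(20,150,90),(35,255,255)),("blue",(100,120,40),(130,255,255)),("or",(5,200,140),(14,255,255))):
        print(n,nm,comps(I[n],lo,hi)[0])
C=lambda n,x,y,w,h:cv2.resize(I[n][y:y+h,x:x+w],(400,300),interpolation=cv2.INTER_CUBIC)
cv2.imwrite("pics/c0.png",np.vstack([np.hstack([C("scene",195,145,100,75),C("scene",305,210,120,90)]),np.hstack([C("top",254,187,107,80),C("top",145,150,80,60)])]))
E
```

```text
base [415.6924  98.7059] [187.8892 459.1683]
scene yel [([352, 215, 19, 27, 339], [360.6, 229.4])]
scene blue [([226, 152, 11, 6, 38], [230.7, 154.8]), ([340, 219, 30, 53, 595], [353.9, 254.2]), ([369, 230, 2, 6, 9], [369.7, 232.7]), ([465, 307, 95, 82, 4085], [512.2, 350.6])]
scene or []
top yel [([160, 180, 20, 18, 186], [171.1, 189.3])]
top blue [([10, 153, 70, 69, 2735], [44.1, 186.6]), ([160, 166, 30, 43, 354], [176.1, 180.8]), ([166, 200, 7, 13, 54], [169.2, 206.4]), ([328, 251, 11, 10, 63], [333.3, 255.7])]
top or []
```

View pics/c0.png

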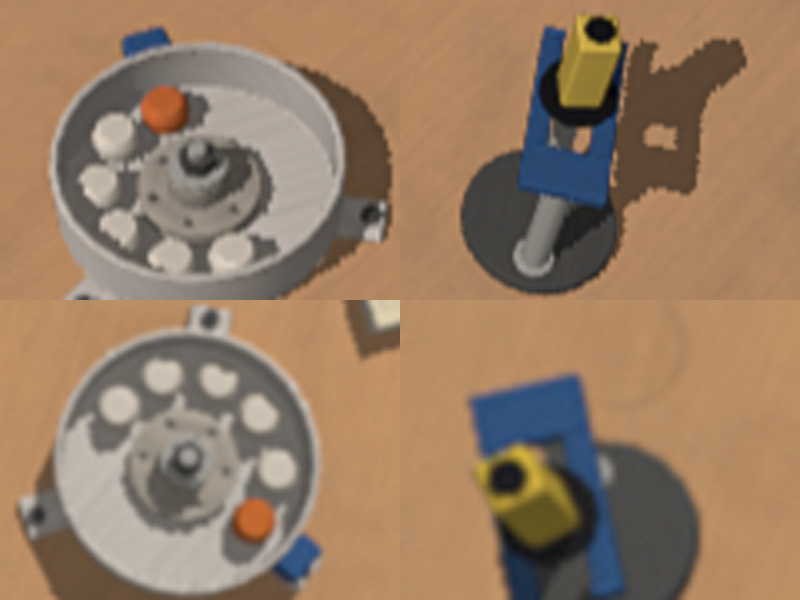

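The crop shows the black cap atop the grip at scene (365,218) and top (166,186). The stud is at scene (245,182.5) and top (304,230). The fork's closed end faces away from the robot, and the free channel lies clockwise of the orange bead, as described. Next I'll measure all of these.

```bash
python3 - <<'E'
from h import *
np.set_printoptions(precision=4,suppress=True)
I={n:cv2.imread(f"pics/{n}0.png") for n in("scene","top")}
def un(n,x,y,X,Y): # crop quadrant px -> image px
    d={"ss":(195,145,4,0,0),"sr":(305,210,400/120,400,0),"ts":(254,187,400/107,0,300),"tr":(145,150,5,400,300)}[n]
    return ((X-d[3]+.5)/d[2]-.5+d[0],(Y-d[4]+.5)/d[2]-.5+d[1])
S=lambda q,X,Y:un(q,0,0,X,Y)
print("cap",tri(S("sr",600,30),S("tr",507,478)))
print("stud",tri(S("ss",201,148),S("ts",187,458)))
print("orange top",tri(S("ss",163,101),S("ts",254,518)))
print("lug top",tri(S("ss",146,37),S("ts",300,555)))
# rim: gray/low saturation pixels outline
pts=[plane("top",S("ts",x,y),.042)[:2] for x,y in((57,460),(320,460),(188,328),(190,594),(95,368),(281,368),(95,553))]
A=np.array(pts);s=np.linalg.lstsq(np.c_[2*A,np.ones(len(A))],(A**2).sum(1),rcond=None)[0]
print("rim top",s[:2],np.sqrt(s[2]+s[0]**2+s[1]**2))
pts=[plane("scene",S("ss",x,y),.042)[:2] for x,y in((52,155),(346,160),(200,43),(90,75),(318,90),(75,225),(200,280),(320,228))]
A=np.array(pts);s=np.linalg.lstsq(np.c_[2*A,np.ones(len(A))],(A**2).sum(1),rcond=None)[0]
print("rim scene",s[:2],np.sqrt(s[2]+s[0]**2+s[1]**2))
# grip top face corners, top view & scene at z .165
for q,n,c in(("tr","top",((476,462),(527,446),(548,480),(494,500))),("sr","scene",((580,14),(620,17),(618,42),(577,40)))):
    P=np.array([plane(n,S(q,*k),.19)[:2] for k in c]); print("grip",n,P.mean(0),np.diff(P,axis=0))
# fork corners z .125
P=[plane("top",S("tr",*k),.125)[:2] for k in((471,400),(578,376),(624,590))];print("fork top\n",np.array(P))
P=[plane("scene",S("sr",*k),.125)[:2] for k in((545,28),(519,186),(606,196),(627,42))];print("fork scene\n",np.array(P))
print("fork end corners tri",tri(S("sr",519,186),S("tr",578,376)),tri(S("sr",606,196),S("tr",471,400)))
E
```

```text
cap (array([0.5414, 0.0406, 0.1925]), np.float64(0.3244716514725561))
stud (array([ 0.4865, -0.2304,  0.0499]), np.float64(1.3366410911936701))
orange top (array([ 0.4546, -0.2744,  0.0272]), np.float64(0.4328726238953796))
lug top (array([ 0.4318, -0.2992,  0.0447]), np.float64(0.26573507549100045))
rim top [ 0.4873 -0.233 ] 0.07954157782280959
rim scene [ 0.486 -0.232] 0.07976757905835309
grip top [0.5444 0.0397] [[ 0.0069 -0.0185]
 [-0.0129 -0.0089]
 [-0.0084  0.0195]]
grip scene [0.5389 0.0396] [[-0.0083  0.0182]
 [ 0.0142  0.0047]
 [ 0.009  -0.0182]]
fork top
 [[0.5904 0.0769]
 [0.6023 0.0338]
 [0.5127 0.0084]]
fork scene
 [[0.5099 0.0087]
 [0.6047 0.0356]
 [0.5878 0.0768]
 [0.4959 0.0514]]
fork end corners tri (array([0.6031, 0.035 , 0.1217]), np.float64(0.8035417641118268)) (array([0.5895, 0.0764, 0.1278]), np.float64(0.8592384258381722))
```

Checks: the cap is at 192 mm, the stud at 50 mm and the rim radius at 80 mm, all matching the text.

- **Pan:** centre ≈ (0.487, -0.2315).
- **Lug:** azimuth ≈ 231°.
- **Rod:** (0.5414, 0.0405), on the slot axis.
- **Slot:** yaw ≈ 16°. The tool yaw is already 17°, so no turn is needed.

Request:
arm_command([
  [[1.66,2.79,0.2,0,0,0],[1.66,2.79,0.2,0,0,0],[1.66,2.79,0.2,0,0,0],[1.66,2.79,0.2,0,0,0],[1.66,2.79,0.2,0,0,0],[1.66,2.79,0.2,0,0,0],[1.66,2.79,0.2,0,0,0],[1.66,2.79,0.2,0,0,0],[1.66,2.79,0.2,0,0,0],[1.66,2.79,0.2,0,0,0],[1.66,2.79,0.2,0,0,0]],
], gripper=1, squeeze=30)

```text
t: 1.02
tool_pos: [0.359, -0.2651, 0.2404]
orientation: [-3.107, -0.466, 0.0]
force: [-0.1, -0.8, -0.1]
opening: 0.0928
gripper_force: 0.0
```

Request:
arm_command([
  [[1.66,2.79,0,0,0,0],[1.66,2.79,0,0,0,0],[1.66,2.79,0,0,0,0],[1.66,2.79,0,0,0,0],[1.66,2.79,0,0,0,0],[1.66,2.79,0,0,0,0],[1.66,2.79,0,0,0,0],[1.66,2.79,0,0,0,0],[1.66,2.79,0,0,0,0],[1.66,2.79,0,0,0,0],[0,0,0,0,0,0],[0,0,0,0,0,0]],
])

```text
t: 2.02
tool_pos: [0.5246, 0.0137, 0.2398]
orientation: [-3.106, -0.471, 0.002]
force: [-0.7, -0.2, 0.4]
opening: 0.093
gripper_force: 0.0
```

Request:
arm_command([
  [[0.84,1.34,0,0,0,0],[0.84,1.34,0,0,0,0],[0,0,0,0,0,0],[0,0,-1.6,0,0,0],[0,0,-1.6,0,0,0],[0,0,-1.6,0,0,0],[0,0,-1.6,0,0,0],[0,0,-1.5,0,0,0],[0,0,-1.5,0,0,0],[0,0,0,0,0,0],[0,0,0,0,0,0]],
])

```text
t: 2.93
tool_pos: [0.5402, 0.038, 0.1459]
orientation: [-3.107, -0.464, 0.004]
force: [-0.4, 0.2, 0.2]
opening: 0.0931
gripper_force: 0.0
```

Request:
arm_command([
  [[0,0,0,0,0,0],[0,0,0,0,0,0],[0,0,0,0,0,0],[0,0,0,0,0,0],[0,0,0,0,0,0],[0,0,0,0,0,0],[0,0,0,0,0,0],[0,0,0,0,0,0],[0,0,0,0,0,0]],
], gripper=-1, squeeze=30)

```text
t: 3.68
tool_pos: [0.5415, 0.0392, 0.1466]
orientation: [-3.107, -0.466, 0.0]
force: [0.8, 0.6, -0.5]
opening: 0.0376
gripper_force: 0.0
```

```bash
python3 - <<'E'
from h import *
s=monitor.read_state(); print(s["t"],s["tool_pos"],s["force"],s["opening"],s["gripper_force"])
I=[eyes.read_camera(n) for n in("scene","top")]
cv2.imwrite("pics/g.png",np.hstack([cv2.resize(I[0][180:300,300:420],(400,400),interpolation=2),cv2.resize(I[1][140:240,120:220],(400,400),interpolation=2)]))
E
```

```text
3.6833 [0.54145598 0.03916347 0.14660691] [ 0.7856474   0.6494701  -0.45353259] 0.03755346785145124 0.0
```

View pics/g.png

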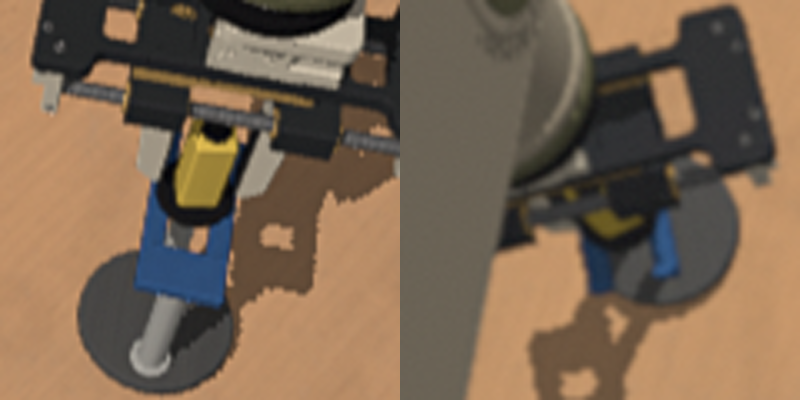

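The fingers straddle the grip and are still closing, so I'll let them finish.

Request:
arm_command([
  [[0,0,0,0,0,0],[0,0,0,0,0,0],[0,0,0,0,0,0],[0,0,0,0,0,0],[0,0,0,0,0,0],[0,0,0,0,0,0]],
])

```text
t: 4.28
tool_pos: [0.5414, 0.0391, 0.1466]
orientation: [-3.107, -0.466, 0.0]
force: [0.1, -1.2, -0.6]
opening: 0.0224
gripper_force: 29.2
```

Request:
arm_command([
  [[0,0,0,0,0,0],[0,0,0.4,0,0,0],[0,0,0.8,0,0,0],[0,0,0.8,0,0,0],[0,0,0,0,0,0],[0,0,0,0,0,0]],
])

```text
t: 4.78
tool_pos: [0.5423, 0.0391, 0.168]
orientation: [3.106, 0.466, 0.004]
force: [0.4, -0.5, -1.9]
opening: 0.0219
gripper_force: 29.2
```

Request:
arm_command([
  [[0,0,1.4,0,0,0],[0,0,1.9,0,0,0],[0,0,1.9,0,0,0],[0,0,1.9,0,0,0],[0,0,1.9,0,0,0],[0,0,1.7,0,0,0],[0,0,0,0,0,0]],
])

```text
t: 5.37
tool_pos: [0.5432, 0.0391, 0.2778]
orientation: [3.106, 0.466, 0.01]
force: [0.8, 0.0, -0.5]
opening: 0.0218
gripper_force: 29.2
```

Request:
arm_command([
  [[-0.6,-1.5,0,0,0,0],[-1.0,-2.5,0,0,0,0],[-1.0,-2.5,0,0,0,0],[-1.0,-2.5,0,0,0,0],[-1.0,-2.5,0,0,0,0],[-1.0,-2.5,0,0,0,0],[-1.0,-2.5,0,0,0,0],[-1.0,-2.5,0,0,0,0],[-1.0,-2.5,0,0,0,0],[-1.0,-2.5,0,0,0,0],[-1.0,-2.5,0,0,0,0],[-0.4,-1.0,0,0,0,0]],
])

```text
t: 6.37
tool_pos: [0.4298, -0.2382, 0.2721]
orientation: [-3.107, -0.463, 0.003]
force: [0.3, -0.1, -0.3]
opening: 0.0223
gripper_force: 29.2
```

Request:
arm_command([
  [[0,0,-1.5,0,0,0],[0,0,-2,0,0,0],[0,0,-1.5,0,0,0],[0,0,-1,0,0,0],[0,0,0,0,0,0],[0,0,0,0,0,0],[0,0,0,0,0,0]],
])

```text
t: 6.95
tool_pos: [0.4319, -0.2359, 0.2145]
orientation: [3.106, 0.467, 0.001]
force: [0.4, 0.6, -0.5]
opening: 0.0222
gripper_force: 29.2
```

```bash
python3 - <<'E'
from h import *
s=monitor.read_state(); print(s["t"],s["tool_pos"],s["orientation"],s["force"],s["opening"])
I=[eyes.read_camera(n) for n in("scene","top")]
for i,n in enumerate(("scene","top")): cv2.imwrite(f"pics/p{n}.png",I[i])
cv2.imwrite("pics/p.png",np.hstack([cv2.resize(I[0][80:240,180:320],(350,400),interpolation=2),cv2.resize(I[1][165:285,240:360],(400,400),interpolation=2)]))
E
```

```text
6.95 [ 0.43193981 -0.23590591  0.21446373] [3.10605871e+00 4.66530180e-01 1.29674478e-03] [ 0.43415619  0.59904921 -0.49234422] 0.022232487617826844
```

View pics/p.png

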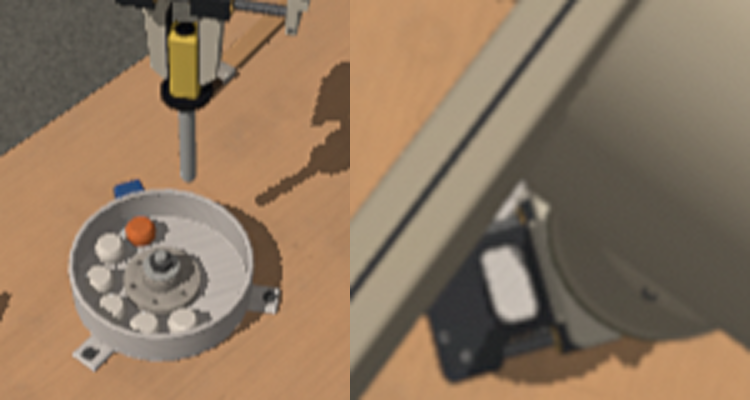

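The rod is upright over the free channel with its tip near scene (255,152). The arm hides the pan in the top view. I'll check the tip position against the forward prediction.

```bash
python3 - <<'E'
from h import *
print(proj("scene",(.4319,-.2359,.0929)),proj("scene",(.4319,-.2359,.2145+.045)))
print(plane("scene",(255,151),.0929))
# table of ring waypoints (cm), r=55 mm
for a in range(185,600,5):
    pass
c=np.array([48.68,-23.15]); A=np.deg2rad(np.arange(185,575,6)); P=c+5.5*np.c_[np.cos(A),np.sin(A)]
for a,p,d in zip(np.arange(185,575,6),P,np.diff(P,axis=0).round(2)): print(a,p.round(2),d.tolist())
E
```

```text
[254.90123951 150.61810912] [253.41466105  90.89990387]
[ 0.43271199 -0.23518155  0.0929    ]
185 [ 43.2  -23.63] [0.08, -0.57]
191 [ 43.28 -24.2 ] [0.14, -0.56]
197 [ 43.42 -24.76] [0.2, -0.54]
203 [ 43.62 -25.3 ] [0.25, -0.52]
209 [ 43.87 -25.82] [0.31, -0.49]
215 [ 44.17 -26.3 ] [0.35, -0.45]
221 [ 44.53 -26.76] [0.4, -0.41]
227 [ 44.93 -27.17] [0.44, -0.37]
233 [ 45.37 -27.54] [0.48, -0.32]
239 [ 45.85 -27.86] [0.51, -0.27]
245 [ 46.36 -28.13] [0.53, -0.22]
251 [ 46.89 -28.35] [0.55, -0.16]
257 [ 47.44 -28.51] [0.57, -0.1]
263 [ 48.01 -28.61] [0.57, -0.04]
269 [ 48.58 -28.65] [0.58, 0.02]
275 [ 49.16 -28.63] [0.57, 0.08]
281 [ 49.73 -28.55] [0.56, 0.14]
287 [ 50.29 -28.41] [0.54, 0.2]
293 [ 50.83 -28.21] [0.52, 0.25]
299 [ 51.35 -27.96] [0.49, 0.31]
305 [ 51.83 -27.66] [0.45, 0.35]
311 [ 52.29 -27.3 ] [0.41, 0.4]
317 [ 52.7 -26.9] [0.37, 0.44]
323 [ 53.07 -26.46] [0.32, 0.48]
329 [ 53.39 -25.98] [0.27, 0.51]
335 [ 53.66 -25.47] [0.22, 0.53]
341 [ 53.88 -24.94] [0.16, 0.55]
347 [ 54.04 -24.39] [0.1, 0.57]
353 [ 54.14 -23.82] [0.04, 0.57]
359 [ 54.18 -23.25] [-0.02, 0.58]
365 [ 54.
[... 454 characters left out ...]
57, 0.04]
449 [ 48.78 -17.65] [-0.58, -0.02]
455 [ 48.2  -17.67] [-0.57, -0.08]
461 [ 47.63 -17.75] [-0.56, -0.14]
467 [ 47.07 -17.89] [-0.54, -0.2]
473 [ 46.53 -18.09] [-0.52, -0.25]
479 [ 46.01 -18.34] [-0.49, -0.31]
485 [ 45.53 -18.64] [-0.45, -0.35]
491 [ 45.07 -19.  ] [-0.41, -0.4]
497 [ 44.66 -19.4 ] [-0.37, -0.44]
503 [ 44.29 -19.84] [-0.32, -0.48]
509 [ 43.97 -20.32] [-0.27, -0.51]
515 [ 43.7  -20.83] [-0.22, -0.53]
521 [ 43.48 -21.36] [-0.16, -0.55]
527 [ 43.32 -21.91] [-0.1, -0.57]
533 [ 43.22 -22.48] [-0.04, -0.57]
539 [ 43.18 -23.05] [0.02, -0.58]
545 [ 43.2  -23.63] [0.08, -0.57]
551 [ 43.28 -24.2 ] [0.14, -0.56]
557 [ 43.42 -24.76] [0.2, -0.54]
563 [ 43.62 -25.3 ] [0.25, -0.52]
```

Request:
arm_command([
  [[0,0,-1.5,0,0,0],[0,0,-1.5,0,0,0],[0,0,-1.5,0,0,0],[0,0,-1.5,0,0,0],[0,0,-1.0,0,0,0],[0,0,-1.0,0,0,0],[0,0,0,0,0,0],[0,0,0,0,0,0],[0,0,0,0,0,0]],
])

```text
t: 7.8
tool_pos: [0.432, -0.2363, 0.1346]
orientation: [3.106, 0.466, 0.002]
force: [-0.1, -1.1, -1.0]
opening: 0.0223
gripper_force: 29.2
```

Request:
arm_command([
  [[0.08,-0.57,0,0,0,0],[0.14,-0.56,0,0,0,0],[0.2,-0.54,0,0,0,0],[0.25,-0.52,0,0,0,0],[0.31,-0.49,0,0,0,0],[0.35,-0.45,0,0,0,0],[0.4,-0.41,0,0,0,0],[0.44,-0.37,0,0,0,0],[0.48,-0.32,0,0,0,0],[0.51,-0.27,0,0,0,0],[0.53,-0.22,0,0,0,0],[0.55,-0.16,0,0,0,0]],
])

```text
t: 8.8
tool_pos: [0.4744, -0.2849, 0.1336]
orientation: [-3.107, -0.466, 0.0]
force: [-0.6, 0.1, -2.1]
opening: 0.0223
gripper_force: 29.2
```

```bash
python3 - <<'E'
from h import *
s=monitor.read_state(); print(s["t"],s["tool_pos"],s["orientation"],s["force"],s["opening"])
I=[eyes.read_camera(n) for n in("scene","top")]
cv2.imwrite("pics/r1.png",np.hstack([cv2.resize(I[0][80:240,180:320],(350,400),interpolation=2),cv2.resize(I[1][165:285,240:360],(400,400),interpolation=2)]))
E
```

```text
8.8 [ 0.47442297 -0.28487746  0.13355988] [-3.10676004e+00 -4.66089798e-01  1.57756168e-04] [-0.55400704  0.07966887 -2.09651483] 0.022266751956562594
```

View pics/r1.png

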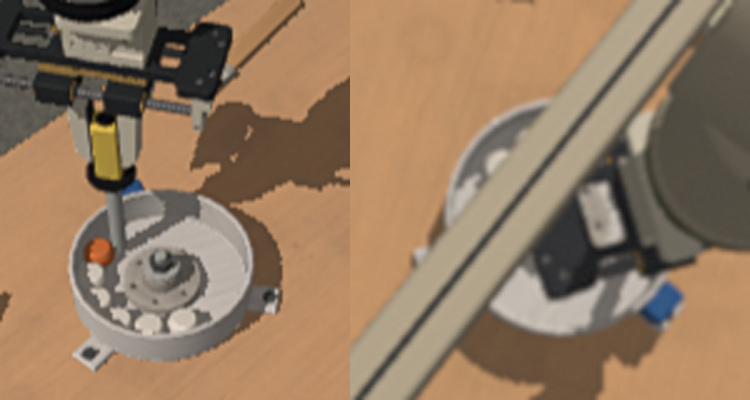

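The rod pushes the orange bead (scene crop (98,250)) anticlockwise and the white beads shuffle ahead, with low force. I'll continue.

Request:
arm_command([
  [[0.57,-0.1,0,0,0,0],[0.57,-0.04,0,0,0,0],[0.58,0.02,0,0,0,0],[0.57,0.08,0,0,0,0],[0.56,0.14,0,0,0,0],[0.54,0.2,0,0,0,0]],
])

```text
t: 9.4
tool_pos: [0.5083, -0.2815, 0.1336]
orientation: [-3.107, -0.466, 0.0]
force: [-1.4, 0.1, -1.6]
opening: 0.0218
gripper_force: 30.0
```

```bash
cat > o.py <<'E'
from h import *
c=np.array([.4868,-.2315])
s=monitor.read_state(); print(s["t"],s["tool_pos"].round(4),s["force"].round(1))
d=s["tool_pos"][:2]-c; print("rod r,ang",np.hypot(*d).round(4),np.degrees(np.arctan2(d[1],d[0]))%360)
import sys
for n in sys.argv[1:]:
    img=eyes.read_camera(n)
    for st,ce in comps(img,(4,180,90),(14,255,255))[0]:
        p=plane(n,ce,.022)[:2]-c
        if np.hypot(*p)<.1: print(n,"orange",st,ce,p.round(4),np.hypot(*p).round(4),np.degrees(np.arctan2(p[1],p[0]))%360)
    cv2.imwrite(f"pics/o{s['t']:.1f}{n}.png",img)
E
python3 o.py scene; python3 -c "
from h import *
for n in('scene','top'): print(n,comps(cv2.imread(f'pics/{n}0.png'),(4,180,90),(14,255,255))[0])"
```

```text
9.4 [ 0.5083 -0.2815  0.1336] [-1.4  0.1 -1.6]
rod r,ang 0.0545 293.2367144690466
scene orange [212, 190, 11, 11, 81] [217.1, 194.6] [ 0.0423 -0.0442] 0.0612 313.7644564684242
scene [([231, 167, 11, 11, 93], [235.9, 172.0])]
top [([317, 241, 10, 10, 76], [321.4, 245.5])]
```

Request:
arm_command([
  [[0.52,0.25,0,0,0,0],[0.49,0.31,0,0,0,0],[0.45,0.35,0,0,0,0],[0.41,0.4,0,0,0,0],[0.37,0.44,0,0,0,0],[0.32,0.48,0,0,0,0],[0.27,0.51,0,0,0,0],[0.22,0.53,0,0,0,0],[0.16,0.55,0,0,0,0],[0.1,0.57,0,0,0,0],[0.04,0.57,0,0,0,0]],
])

```text
t: 10.37
tool_pos: [0.5414, -0.2315, 0.1337]
orientation: [3.107, 0.466, 0.0]
force: [-0.3, -0.7, -1.2]
opening: 0.022
gripper_force: 30.0
```

```bash
python3 o.py scene
```

```text
10.3667 [ 0.5414 -0.2315  0.1337] [-0.3 -0.7 -1.2]
rod r,ang 0.0546 359.9776452970669
scene orange [234, 208, 11, 5, 41] [239.7, 210.1] [0.0523 0.0195] 0.0558 20.45435323470847
```

Orange is 20° ahead of the rod, though partly hidden by the wall. I'll continue.

Request:
arm_command([
  [[-0.08,0.58,0,0,0,0],[-0.1,0.57,0,0,0,0],[-0.14,0.56,0,0,0,0],[-0.2,0.54,0,0,0,0],[-0.25,0.52,0,0,0,0],[-0.31,0.49,0,0,0,0],[-0.35,0.45,0,0,0,0],[-0.4,0.41,0,0,0,0],[-0.44,0.37,0,0,0,0],[-0.48,0.32,0,0,0,0],[-0.51,0.27,0,0,0,0]],
])

```text
t: 11.33
tool_pos: [0.5082, -0.1809, 0.1337]
orientation: [-3.107, -0.466, -0.0]
force: [0.2, -0.6, -1.4]
opening: 0.0219
gripper_force: 30.0
```

```bash
python3 o.py scene
```

```text
11.3333 [ 0.5082 -0.1809  0.1337] [ 0.2 -0.6 -1.4]
rod r,ang 0.0549 67.07577272520194
scene orange [264, 198, 9, 9, 49] [267.1, 201.2] [0.0035 0.0589] 0.059 86.6150960357899
```

Request:
arm_command([
  [[-0.53,0.2,0,0,0,0],[-0.55,0.16,0,0,0,0],[-0.57,0.1,0,0,0,0],[-0.57,0.04,0,0,0,0],[-0.58,-0.02,0,0,0,0],[-0.57,-0.08,0,0,0,0],[-0.56,-0.14,0,0,0,0],[-0.54,-0.2,0,0,0,0],[-0.52,-0.25,0,0,0,0],[-0.49,-0.31,0,0,0,0],[-0.45,-0.35,0,0,0,0],[-0.41,-0.4,0,0,0,0]],
])

```text
t: 12.38
tool_pos: [0.4447, -0.1941, 0.1336]
orientation: [-3.107, -0.466, 0.0]
force: [0.0, 1.1, -1.2]
opening: 0.0218
gripper_force: 30.0
```

```bash
python3 o.py scene
```

```text
12.3833 [ 0.4447 -0.1941  0.1336] [ 0.   1.1 -1.2]
rod r,ang 0.0563 138.40172235242397
scene orange [262, 172, 4, 10, 31] [263.8, 176.6] [-0.0508  0.0198] 0.0545 158.70948951487216
```

Request:
arm_command([
  [[-0.33,-0.43,0,0,0,0],[-0.28,-0.48,0,0,0,0],[-0.25,-0.51,0,0,0,0],[-0.2,-0.53,0,0,0,0],[-0.15,-0.55,0,0,0,0],[-0.08,-0.57,0,0,0,0],[-0.03,-0.57,0,0,0,0],[0.02,-0.58,0,0,0,0],[0.08,-0.57,0,0,0,0],[0.14,-0.56,0,0,0,0],[0.2,-0.54,0,0,0,0],[0.05,-0.1,0,0,0,0]],
])

```text
t: 13.43
tool_pos: [0.4373, -0.2547, 0.1337]
orientation: [3.106, 0.465, 0.0]
force: [0.1, -0.3, -1.1]
opening: 0.0218
gripper_force: 30.0
```

```bash
python3 o.py scene
```

```text
13.4333 [ 0.4373 -0.2547  0.1337] [ 0.1 -0.3 -1.1]
rod r,ang 0.0547 205.09285084827005
scene orange [233, 164, 11, 11, 92] [238.1, 169.2] [-0.0401 -0.0412] 0.0575 225.7473612076554
```

The orange bead is about 6 mm from the lug spot. I'll hold, back off slightly, lift and return.

Request:
arm_command([
  [[0,0,0,0,0,0],[0,0,0,0,0,0],[-0.13,0.27,0,0,0,0],[0,0,1.0,0,0,0],[0,0,2.0,0,0,0],[0,0,2.0,0,0,0],[0,0,2.0,0,0,0],[0,0,2.0,0,0,0],[0,0,2.0,0,0,0],[0,0,2.0,0,0,0],[0,0,1.2,0,0,0],[0,0,0,0,0,0]],
])

```text
t: 14.48
tool_pos: [0.4369, -0.2517, 0.2797]
orientation: [3.103, 0.466, 0.007]
force: [1.1, 0.6, -1.3]
opening: 0.0218
gripper_force: 30.0
```

Request:
arm_command([
  [[0.5,1.4,0,0,0,0],[0.9,2.5,0,0,0,0],[0.9,2.5,0,0,0,0],[0.9,2.5,0,0,0,0],[0.9,2.5,0,0,0,0],[0.9,2.5,0,0,0,0],[0.9,2.5,0,0,0,0],[0.9,2.5,0,0,0,0],[0.9,2.5,0,0,0,0],[0.9,2.5,0,0,0,0],[0.9,2.5,0,0,0,0],[0.5,1.4,0,0,0,0]],
])

```text
t: 15.48
tool_pos: [0.5355, 0.0297, 0.2741]
orientation: [-3.105, -0.468, 0.003]
force: [-0.6, 0.3, -0.6]
opening: 0.0217
gripper_force: 30.0
```

Request:
arm_command([
  [[0,0,0,0,0,0],[0,0,0,0,0,0],[0,0,0,0,0,0],[0,0,0,0,0,0]],
])

```text
t: 15.82
tool_pos: [0.5353, 0.0261, 0.2752]
orientation: [3.107, 0.465, -0.001]
force: [-0.2, -0.5, -2.3]
opening: 0.0217
gripper_force: 30.0
```

```bash
python3 o.py scene; ls pics
```

```text
15.8167 [0.5353 0.0261 0.2752] [-0.2 -0.5 -2.3]
rod r,ang 0.2621 79.34725145247276
scene orange [233, 164, 11, 11, 92] [238.1, 169.2] [-0.0401 -0.0412] 0.0575 225.7473612076554
c0.png
g.png
o10.4scene.png
o11.3scene.png
o12.4scene.png
o13.4scene.png
o15.8scene.png
o9.4scene.png
p.png
pscene.png
ptop.png
r1.png
scene0.png
top0.png
```

Request:
arm_command([
  [[0.31,0.65,0,0,0,0],[0.31,0.65,0,0,0,0],[0,0,-0.8,0,0,0],[0,0,-0.8,0,0,0],[0,0,0,0,0,0],[0,0,0,0,0,0],[0,0,0,0,0,0],[0,0,0,0,0,0]],
])

```text
t: 16.53
tool_pos: [0.5419, 0.0399, 0.2598]
orientation: [3.107, 0.466, 0.0]
force: [0.1, -0.0, -1.6]
opening: 0.022
gripper_force: 30.0
```

```bash
python3 - <<'E'
from h import *
s=monitor.read_state(); p=s["tool_pos"]; print(s["t"],p,s["orientation"])
print(proj("scene",p-[0,0,.1216]), proj("scene",p-[0,0,.0186]), proj("scene",(.5414,.0400,.128)))
I=eyes.read_camera("scene")
cv2.imwrite("pics/h.png",cv2.resize(I[150:280,300:430],(600,600),interpolation=2))
E
```

```text
16.5333 [0.54192129 0.03991532 0.25981726] [3.10679383e+00 4.65896228e-01 3.65051208e-04]
[358.33415234 235.01007489] [369.82515139 202.35910718] [357.48772972 237.66517632]
```

View pics/h.png

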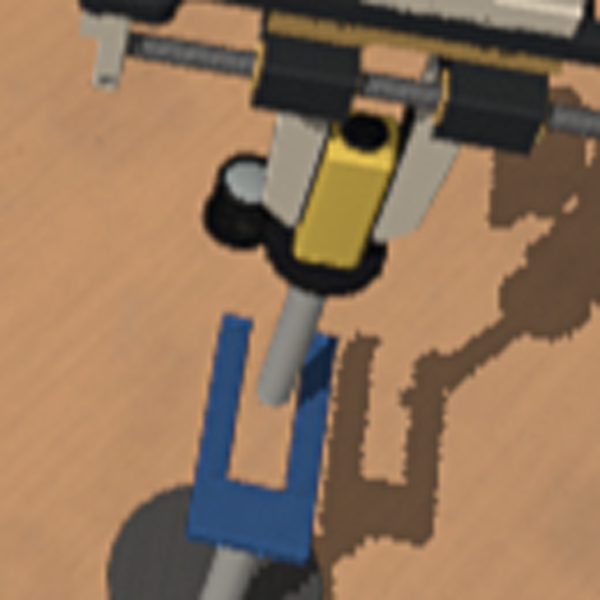

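The fork is clear. The rod tip at crop (273,397) is centred between the prong edges at about (237..303), so I'll lower straight in.

Request:
arm_command([
  [[0,0,-1.0,0,0,0],[0,0,-1.5,0,0,0],[0,0,-1.5,0,0,0],[0,0,-1.5,0,0,0],[0,0,-1.5,0,0,0],[0,0,-1.5,0,0,0],[0,0,-1.2,0,0,0],[0,0,-0.8,0,0,0],[0,0,-0.4,0,0,0],[0,0,0,0,0,0],[0,0,0,0,0,0],[0,0,0,0,0,0]],
])

```text
t: 17.58
tool_pos: [0.5426, 0.04, 0.1517]
orientation: [3.107, 0.466, 0.003]
force: [0.2, -0.4, -1.0]
opening: 0.0218
gripper_force: 30.0
```

Request:
arm_command([
  [[0,0,-0.2,0,0,0],[0,0,-0.1,0,0,0],[0,0,-0.05,0,0,0],[0,0,0,0,0,0],[0,0,0,0,0,0]],
])

```text
t: 18.0
tool_pos: [0.5419, 0.04, 0.1472]
orientation: [-3.107, -0.466, 0.0]
force: [-0.8, 0.4, -1.6]
opening: 0.0217
gripper_force: 30.0
```

Request:
arm_command([
  [[0,0,-0.05,0,0,0],[0,0,-0.05,0,0,0],[0,0,0,0,0,0],[0,0,0,0,0,0],[0,0,0,0,0,0]],
])

```text
t: 18.42
tool_pos: [0.542, 0.04, 0.1465]
orientation: [3.107, 0.466, 0.001]
force: [-2.9, 0.6, 4.2]
opening: 0.0217
gripper_force: 30.0
```

Contact: the collar is seated. I'll open partway first, then fully.

Request:
arm_command([
  [[0,0,0,0,0,0],[0,0,0,0,0,0],[0,0,0,0,0,0],[0,0,0,0,0,0],[0,0,0,0,0,0],[0,0,0,0,0,0],[0,0,0,0,0,0],[0,0,0,0,0,0],[0,0,0,0,0,0],[0,0,0,0,0,0]],
], gripper=0.6)

```text
t: 19.25
tool_pos: [0.5419, 0.04, 0.1461]
orientation: [3.107, 0.466, 0.0]
force: [-0.1, 0.5, 0.6]
opening: 0.0741
gripper_force: 0.0
```

Request:
arm_command([
  [[0,0,0.8,0,0,0],[0,0,1.5,0,0,0],[0,0,2,0,0,0],[0,0,2,0,0,0],[0,0,2,0,0,0],[0,0,2,0,0,0],[0,0,2,0,0,0],[0,0,2,0,0,0],[-1,-2,0,0,0,0],[-1,-2,0,0,0,0],[-1,-2,0,0,0,0],[-1,-2,0,0,0,0]],
])

```text
t: 20.25
tool_pos: [0.5015, -0.0406, 0.29]
orientation: [3.106, 0.467, 0.001]
force: [-0.7, -0.3, 0.1]
opening: 0.0745
gripper_force: 0.0
```

Request:
arm_command([
  [[-1,-2.5,0,0,0,0],[-1,-2.5,0,0,0,0],[-1,-2.5,0,0,0,0],[-1,-2.5,0,0,0,0],[-1,-2.5,0,0,0,0],[-1,-2.5,0,0,0,0],[-1,-2.5,0,0,0,0],[-1,-2.5,0,0,0,0],[-1,-2.5,0,0,0,0],[0,-2.5,0,0,0,0],[0,-2.5,0,0,0,0],[0,-2.5,0,0,0,0]],
])

```text
t: 21.25
tool_pos: [0.4115, -0.3414, 0.2901]
orientation: [3.106, 0.465, 0.001]
force: [0.8, 0.5, 0.6]
opening: 0.0741
gripper_force: 0.0
```

Request:
arm_command([
  [[-1,-2.5,0,0,0,0],[-1,-2.5,0,0,0,0],[-1,-2.5,0,0,0,0],[-1,-2.5,0,0,0,0],[-1,-2.5,0,0,0,0],[-1,-2.5,0,0,0,0],[0,0,0,0,0,0],[0,0,0,0,0,0],[0,0,0,0,0,0]],
])

```text
t: 22.0
tool_pos: [0.352, -0.4897, 0.2894]
orientation: [-3.107, -0.466, -0.001]
force: [-0.3, -0.5, -0.3]
opening: 0.0744
gripper_force: 0.0
```

```bash
python3 o.py scene; python3 - <<'E'
from h import *
I={n:eyes.read_camera(n) for n in("scene","top")}
O={n:cv2.imread(f"pics/{n}0.png") for n in I}
for n in I:
    for lo,hi in (((20,150,90),(35,255,255)),): print(n,comps(I[n],lo,hi)[0],comps(O[n],lo,hi)[0])
C=lambda n,x,y,w,h:cv2.resize(I[n][y:y+h,x:x+w],(400,300),interpolation=cv2.INTER_CUBIC)
cv2.imwrite("pics/e.png",np.vstack([np.hstack([C("scene",195,145,100,75),C("scene",305,210,120,90)]),np.hstack([C("top",254,187,107,80),C("top",145,150,80,60)])]))
E
```

```text
22.0 [ 0.352  -0.4897  0.2894] [-0.3 -0.5 -0.3]
rod r,ang 0.2913 242.4317013610961
scene orange [233, 164, 11, 11, 91] [238.1, 169.1] [-0.0404 -0.0413] 0.0578 225.67738875861778
scene [([352, 215, 19, 29, 328], [360.3, 230.2])] [([352, 215, 19, 27, 339], [360.6, 229.4])]
top [([161, 179, 19, 18, 200], [171.0, 188.4])] [([160, 180, 20, 18, 186], [171.1, 189.3])]
```

View pics/e.png

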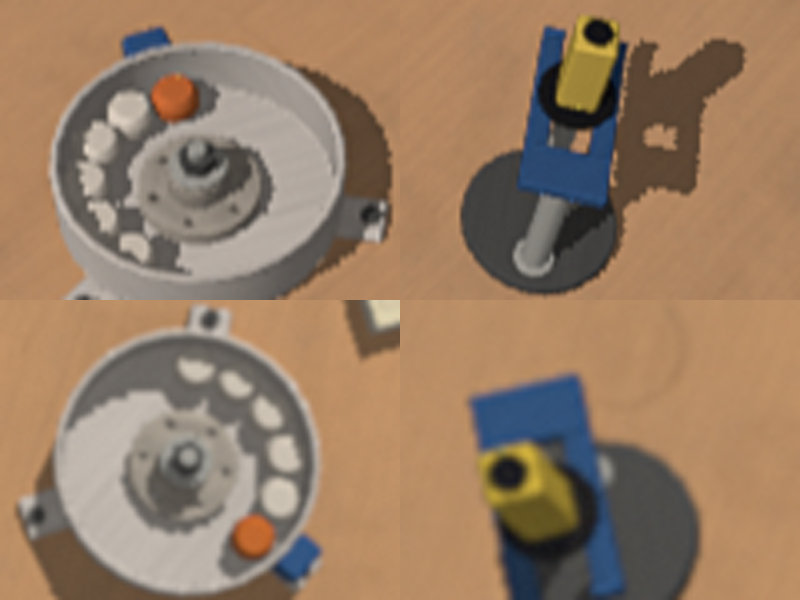

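The rod hangs as it did at the start: cap at crop (600,32), collar on both prongs. All six beads are in the pan and the orange bead (175,97) is beside the lug, so I'll hand in.

```bash
python3 -c "
from plant import ticket
print(ticket.close_job())"
```

```text
the job is handed in; nothing more can be done
None
```

The job is handed in (the hand-in returned no verdict): the orange bead went once round anticlockwise and measured about 6 mm from the lug spot, all six beads are in the pan, and the rod hangs back upright in the fork rest with its collar on both prongs.

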